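# Dock the stylus in the charging stand

## Robot

A 6-joint arm with a two-finger parallel gripper is mounted at the origin on the work surface. World frame = base frame: x ahead of the robot, y to its left, z up, the work surface at z = 0. Lengths are in mm, angles in rad, forces in N, time in s.
With the tool pointing down it reaches from about 325 to 900 mm from the base axis. Payload 3.5 kg.
Tool frame: the origin (TCP) lies midway between the tips of the shut fingers; the grasp point (between the pads) lies 19 mm behind it; z points along the fingers, y is the direction in which the jaws open and shut (so a half turn about z gives the same grasp; the last joint's range is limited). The gripper opens to 85 mm and grips with 20 to 120 N. Pads are 22 mm wide; open, the fingers measure 114 mm over their backs; the gripper's body (76 mm by 85 mm) begins 54 mm behind the grasp point. The pads swing forward as they close: fully open they stand 13 mm farther back than shut.
Start: joints at [-1.373, 0.276, -0.026, 1.268, 0, 1.467], TCP at [185.166, -596.938, 194.013] pointing down, gripper open.
Joint ranges: [-3.12, 3.12], [-0.85, 1.88], [-1.08, 1.24], [-1.95, 2.15], [-1.57, 1.53], [-3.14, 3.14]. Speed limits (rad/s): [2.57, 2.57, 3.14, 3.14, 3.14, 3.14].

## Interface

Orientations are given as a unit quaternion [w, x, y, z].
In Python, from cell import robot gives the robot as it stands.
- The arm moves only by the tool jog_arm, never from a script. Its argument "deltas" is a list of rows, each an object of numbers: "hand": the gripper's target within -1 to 1 (shut at 1, half-way at 0, fully open at -1); "tx", "ty", "tz": the shift along the tool's x, y, z in units of 25 mm (1.0 is 25 mm); "twist": the turn about the tool's z in units of 6 degrees (1.0 is 6 degrees). A call has 1 to 12 rows; each row is the pose to reach, as a shift and turn from the pose commanded when the call began, along the tool's axes at that moment; what a row does not reach only later rows make up. A row lasts 1/8 s, in which the tool goes at most 62.5 mm and 10.7 degrees, less where a joint would pass 70% of its speed; a pose out of reach is approached as far as the arm can. A call with a gripper value outside its range is refused whole. The fingers move at their own pace and stop on an object; "squeeze" is the grip in N (left out, the last holds). Time passes only in rows, so rows that repeat a pose let the fingers close. It gives the time, the measured TCP pose, the force and the opening at its end, in the units of the state.
- robot.get_state(): the state, without advancing time (a new reading comes with each control period).
- robot.snapshot(name): name is "side" or "top"; returns the picture (480x640x3 uint8, blue, green, red); there is no depth.
- robot.calibration(name): a dict with "fov_y" (degrees; the focal length in pixels is half the picture's height over the tangent of half this angle, whatever the lens; pixels are square), "cx", "cy" (the principal point, pixels), "D" ([k1, k2, p1, p2, k3] as OpenCV has them; the pictures are not rectified), "world_from_camera" (4x4, takes a point from camera to world coordinates). Camera axes: x right, y up, looking along -z (the intrinsics and any distortion apply to the point x, -y, -z); pixel columns grow to the right and rows downward; lengths in mm; the calibration is good to about 2 mm. A picture is of the moment at which its call begins. calibration takes no time and is no camera call.
- robot.hand_in(): hands the job in, once; it reports no verdict.
Trained networks look in the newest picture that a camera, given by its name, has taken for a name from the list of things; names that differ only in an ending like _2 or _b are one class to them, and where a whole thing is asked for, a point or a joint stands for the part that bears it (a point fixed in the world has none). Each returns a list of dicts, best first, with "conf" (0 to 1); they miss things now and then, are a little off and sometimes report something else, mostly with a low value. They report only what shows in the picture. A call takes as long as a camera call. They do not tell look-alikes from the thing itself.
- robot.masks_of(query, camera): "region" (480x640 bool, what is visible of it).
- robot.mark_of(query, camera): "location" ([x, y, z] in mm, in world coordinates, good to about 4 mm: a listed point, or the origin of a listed thing).
The state is a dict: "time": time; "joint_positions": joint angles; "qvel": joint speeds; "joint_torque": joint torques, N m; "tool_pos": TCP position; "eef_rot": TCP orientation; "wrist_force": force on the tool from outside, world axes, zero at the start; "wrist_torque": the same for the moment, N m; "opening": finger opening in mm.
Only numpy, scipy, OpenCV 4.12 (cv2) and the standard library are available. Lean on these libraries where they do the work, as an engineer would, in place of code of your own. Each camera call takes 0.05 s, during which the arm holds its last target. There are 200 camera calls.

## Task

Take the long stylus out of the clear organizer and slide it, tip first, through the steel eyelet of the charging stand and on down until it is fully seated in the socket beneath. Then flip the stand's toggle switch all the way over, away from the stand's front, to start charging. Leave the two makeup brushes, the mug of pens and the pick tin where they are.

Things in the scene. Friction and masses are not known exactly. Their poses are not given: they have to be found in the camera images.
- stylus: Plain aluminium rod, 10 mm in diameter, 150 mm long, about 30 g, standing tip down in one of the organizer's three slots (may lean up to 4 degrees), 106 mm above the slot; the brushes beside it are much shorter. Origin at the end of the tip, z along the rod to the blunt top end. The tip tapers from 10 to 6 mm over its last 14 mm.
- organizer: Clear acrylic makeup organizer, fixed. Origin on the dresser under the middle of its slot block, 36 mm (x) by 190 mm (y), 52 mm high. Three square slots, 12 mm wide, 44 mm deep (floor 8 mm above the dresser), in a row along y at -65, 0 and +65 mm. Behind, x = +18 to +88 mm, an open tray 35 mm high.
- stand: Dark grey silicone charging stand, fixed. Base 120 mm (x) by 200 mm (y), 18 mm high; origin under its middle on the dresser, front to -x. A phone back rest (y -32 to +32 mm, x +20 to +50 mm) rises in the middle to 90 mm above the dresser. Stylus holder at x = 0, y = +75 mm, toggle switch at y = -68 mm.
- holder: White 34 mm socket block and, above it on an 8 mm stalk (at y = -24 mm), a steel eyelet. Origin: centre of the socket floor, 22 mm above the dresser; z: common axis of socket and eyelet, leaning 30 degrees from vertical to the stand's +y side. Socket hole 12 mm wide, mouth at z = 26 mm; eyelet hole 13 mm, ring 26 mm outside, z = 56 to 62 mm. A seated stylus has its tip at this origin.
- switch (a joint): Toggle lever on the stand, in rad: 0 leans to the stand's front (off), 1.0 leans away from the front, towards the stand's +x (on). It stays where it is left.
- switch_tip (a point): Centre of the 26 mm black ball on the toggle lever's free end, 45 mm from its pivot, which lies 40 mm above the dresser at x = -5, y = -68 mm in the stand's frame, on a white housing 70 mm (x) by 50 mm (y) that rises to 43 mm above the dresser. The lever swings in the stand's xz plane from 0.5 rad before the vertical to 0.5 rad past it.
- brush0: Makeup brush standing in another slot, 98 mm long, aluminium handle 10 mm thick, brown head 24 mm wide at the top; origin at its lower end. Leave it there.
- brush1: Like brush0 with a head 18 mm wide. Leave it there.
- mug: White ceramic mug, 80 mm wide and 90 mm high, with a handle and three plastic pens standing in it up to 140 mm high; origin under its middle. Leave it there.
- tin: Closed flat metal tin of guitar picks, 62 by 97 by 24 mm; origin under its middle. Leave it there.
Things that resemble listed ones, but are neither listed nor needed, are in the scene too. Leave any orange or yellow look-alike of the stand alone.

How it is judged (in metres and radians):
On the way, in this order (a step that is already met when the one before it is completed fails the run):
1. the stylus is through the eyelet and seated in the socket (x of stylus in the frame of holder between -0.004 and 0.004 m and y of stylus in the frame of holder between -0.004 and 0.004 m and z of stylus in the frame of holder between -0.004 and 0.004 m and angle between the z axis of stylus and the z axis of holder, either way round below 0.12 rad), for 0.2 s.
2. the toggle is flipped on (value of joint switch above 0.8 rad), for 0.2 s.
At the end, for the whole second after the job is handed in: The stylus stands released and at rest through the eyelet with its tip within 4 mm of the socket's floor and axis and its rod within 7 degrees of the holder's axis; the toggle reads more than 0.8 rad; the brushes are within 20 mm, the mug and the tin within 25 mm of where they started (all of step 1 and value of joint switch above 0.8 rad and linear speed of stylus below 0.02 m/s and distance of each of brush0, brush1 from where it was at the start of the episode below 0.02 m and distance of each of mug, tin from where it was at the start of the episode below 0.025 m); the robot touches nothing.
It fails at once if a brush, the mug or the tin is moved from its place (not (distance of each of brush0, brush1 from where it was at the start of the episode below 0.02 m and distance of each of mug, tin from where it was at the start of the episode below 0.025 m)).
It also fails if it takes over 54 s, if anything falls off the work surface, if the arm or the gripper's body presses on something with over 40 N, if the wrist force passes 120 N, or if a joint passes its speed limit or range.

## Working session

There is one attempt and no reset: what is moved stays moved. The work goes in short steps, Python scripts to look and compute and a tool call to move; the robot and the scene stay as the last step left them, time stands still between calls to the robot, and variables do not carry over. Pictures are saved under pics/ and viewed, about 8 in all and at most 12, crops included, and the job is handed in when it is done.

Besides the shell and the picture viewer there is one more tool, called after "Request:" as name([rows], argument=value, ...), one row to a line, values as JSON. jog_arm: Moves the arm, as the interface text tells. Its arguments: {"type":"object","properties":{"deltas":{"type":"array","items":{"type":"object","properties":{"hand":{"type":"number"},"tx":{"type":"number"},"ty":{"type":"number"},"tz":{"type":"number"},"twist":{"type":"number"}}}},"squeeze":{"type":"number"}},"required":["deltas"]}

```bash
mkdir -p pics; ls; python3 - <<'E'
from cell import robot
import cv2,numpy as np
a={}
for n in("side","top"):
    im=robot.snapshot(n);cv2.imwrite(f"pics/{n}0.png",im)
    c=robot.calibration(n);print(n,c["fov_y"],c["cx"],c["cy"],c["D"]);print(np.round(c["world_from_camera"],3).tolist())
    for q in("stylus","organizer","stand","holder","switch_tip","brush0","brush1","mug","tin"):
        print(n,q,[(round(d["conf"],2),np.round(d["location"]).tolist()) for d in robot.mark_of(q,n)])
print(robot.get_state())
E
```

```text
pics
side 53.78926616571548 320.33786231407254 239.528041271107 [0.01860286 0.         0.         0.         0.        ]
[[-0.975, 0.136, -0.178, 369.173], [-0.223, -0.513, 0.829, 672.51], [0.022, 0.847, 0.53, 583.02], [0.0, 0.0, 0.0, 1.0]]
side stylus []
side organizer []
side stand [(0.83, [798.0, -229.0, -0.0]), (0.83, [492.0, -408.0, 4.0]), (0.71, [564.0, -150.0, 0.0]), (0.6, [239.0, -263.0, -0.0])]
side holder [(0.7, [581.0, -70.0, 21.0]), (0.54, [525.0, -343.0, 21.0]), (0.52, [819.0, -157.0, 18.0])]
side switch_tip [(0.65, [445.0, -463.0, 80.0]), (0.57, [525.0, -206.0, 77.0]), (0.56, [751.0, -284.0, 74.0]), (0.52, [208.0, -326.0, 78.0])]
side brush0 []
side brush1 []
side mug [(0.93, [770.0, -27.0, -1.0])]
side tin [(0.87, [390.0, 17.0, 3.0])]
top 56.06597873209734 318.5760402585685 234.31930704664458 [-0.06971965  0.          0.          0.          0.        ]
[[0.073, 0.972, -0.225, 363.945], [-0.997, 0.07, -0.021, -74.528], [-0.005, 0.226, 0.974, 823.821], [0.0, 0.0, 0.0, 1.0]]
top stylus [(0.48, [558.0, 240.0, 8.0])]
top organizer [(0.67, [557.0, 175.0, -3.0])]
top stand [
[... 730 characters left out ...]
)]
{'time': 1.0, 'joint_positions': array([-1.37343520e+00,  2.76380745e-01, -2.63755821e-02,  1.26800683e+00,
       -8.59380839e-06,  1.46738183e+00]), 'qvel': array([ 0.00036346, -0.00142268,  0.00095575, -0.0017628 ,  0.00046248,
        0.00034251]), 'joint_torque': array([ 9.70949732e-04, -4.45502758e+01,  2.95574087e+01,  8.57971172e-04,
       -2.13964108e-05, -1.75935618e-06]), 'tool_pos': array([ 185.14397123, -596.9566514 ,  194.03679043]), 'eef_rot': array([ 1.67708888e-05,  9.88713050e-01,  1.49821575e-01, -3.51328493e-06]), 'wrist_force': array([ 0.17935785, -0.56389797,  0.60031016]), 'wrist_torque': array([-0.01856989,  0.01032795, -0.03112049]), 'opening': 85.46927129650147}
```

View pics/top0.png

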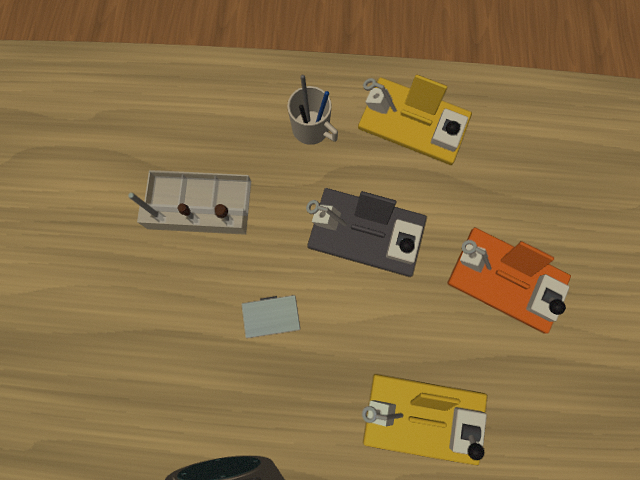

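View pics/side0.png

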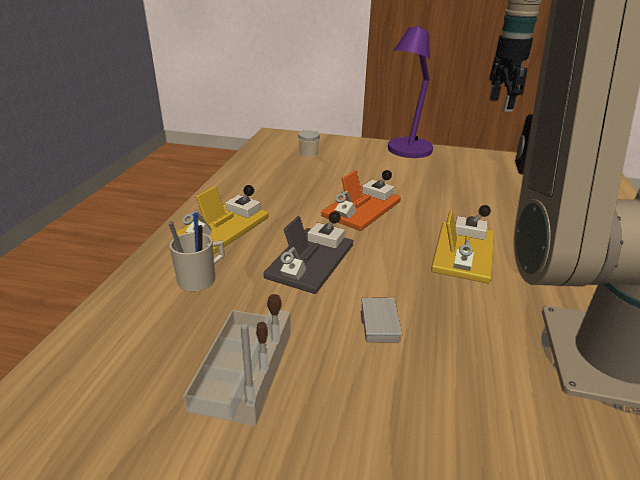

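The dark grey stand (top px (367,232), side px (310,260)) is the only stand matching the description. The two yellow ones (top (415,118) and (425,420)) and the orange one (510,278) are look-alikes. The thin headless rod in the +y slot (top (143,205), side (248,365)) is the stylus. The brown-headed ones are the brushes.

The tool can't be tilted, so I plan to pivot the rod in the pads to about 30° against the slot mouth, then insert it along the axis. Next I fit the poses and overlay them.

```bash
cat > h.py <<'E'
import cv2,numpy as np
from cell import robot
from scipy.optimize import least_squares
class Cam:
    def __init__(s,n):
        c=robot.calibration(n);f=240/np.tan(np.radians(c["fov_y"]/2))
        s.K=np.array([[f,0,c["cx"]],[0,f,c["cy"]],[0,0,1.]]);s.D=np.array(c["D"],float)
        W=np.array(c["world_from_camera"]);s.o=W[:3,3];s.R=np.diag([1,-1,-1])@W[:3,:3].T
    def px(s,P):
        P=np.atleast_2d(P).astype(float);t=-s.R@s.o
        return cv2.projectPoints(P,cv2.Rodrigues(s.R)[0],t,s.K,s.D)[0][:,0]
cams={n:Cam(n) for n in("side","top")}
def Rz(a):c,s=np.cos(a),np.sin(a);return np.array([[c,-s,0],[s,c,0],[0,0,1]])
def holder(p): # p=x,y,yaw of stand -> origin, axes(cols)
    t=np.radians(30);A=Rz(p[2])@np.array([[1,0,0],[0,np.cos(t),np.sin(t)],[0,-np.sin(t),np.cos(t)]])
    return np.array([p[0],p[1],0])+Rz(p[2])@[0,75,22],A
def ring(p,r,z):
    o,A=holder(p);a=np.linspace(0,2*np.pi,40)
    return o+(A@np.array([r*np.cos(a),r*np.sin(a),0*a+z])).T
def draw(im,cam,P,col,s,x0,y0):
    q=((cams[cam].px(P)-[x0,y0])*s).astype(int);cv2.polylines(im,[q.reshape(-1,1,2)],False,col,1)
def standfit(marks): # list of (local xyz, world xyz)
    f=lambda p:np.concatenate([(np.array([p[0],p[1],0])+Rz(p[2])@l-w)[:2] for l,w in marks])
    return least_squares(f,[564,-148,-.2])
E
python3 - <<'E'
from h import *
L={"stand":[0,0,0],"holder":[0,75,22],"sw":[-26.6,-68,79.5]}
M=[("stand",(564,-150)),("stand",(564,-146)),("holder",(581,-70)),("holder",(578,-75)),("sw",(525,-206)),("sw",(527,-204))]
r=standfit([(np.array(L[k]),np.array([*w,0])) for k,w in M]);p=r.x;print(p.round(3),r.fun.round(1))
S=4;out=[]
for n,(x0,y0) in (("side",(255,205)),("top",(300,175))):
    im=cv2.imread(f"pics/{n}0.png");c=cv2.resize(im[y0:y0+95,x0:x0+135],None,fx=S,fy=S,interpolation=cv2.INTER_CUBIC)
    for rr,z in((6.5,62),(13,62),(6,26),(0,0)):draw(c,n,ring(p,rr,z),(0,0,255) if z==62 else (0,200,0),S,x0,y0)
    b=np.array([[-60,-100,18],[60,-100,18],[60,100,18],[-60,100,18],[-60,-100,18]])@Rz(p[2]).T+[p[0],p[1],0]
    draw(c,n,b,(255,0,0),S,x0,y0);out.append(c[:, :540])
cv2.imwrite("pics/fit.png",cv2.resize(np.vstack(out),None,fx=.78,fy=.78))
# stylus
for n in("side","top"):
    robot.snapshot(n)
    for d in robot.masks_of("stylus",n)[:3]:
        m=d["region"];ys,xs=np.nonzero(m);print(n,d["conf"],m.sum(),xs.min(),xs.max(),ys.min(),ys.max())
    for z in(8,52,158):print(z,cams[n].px([560,240,z]).round(1))
E
```

```text
[ 5.64715e+02 -1.45904e+02 -2.03000e-01] [ 0.7  4.1  0.7  0.1 -1.2 -2.4  1.8  2.6 -0.  -1.2 -2.  -3.2]
side 0.78 438 241 252 325 385
8 [[251.  402.4]]
52 [[249.3 381.7]]
158 [[244.7 325.6]]
top 0.71 199 129 158 193 216
8 [[162.4 219.4]]
52 [[154.1 213.1]]
158 [[130.1 194.8]]
```

View pics/fit.png

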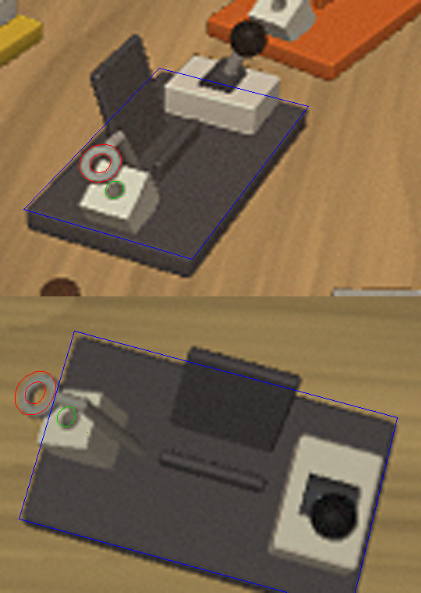

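In the overlay, the eyelet and socket model circles fall on the real ones within about 1 px in both views. Eyelet is at side crop (101,163) and top crop (36,394). Stylus is vertical at about (560,240), next to no brush. I'm moving over it with the jaws along the stand's x.

Request:
jog_arm([
  {"tx": 1.5,"ty": -1.7,"tz": -1.2,"twist": -1,"hand": -1},
  {"tx": 3,"ty": -3.4,"tz": -1.2,"twist": -2,"hand": -1},
  {"tx": 4.6,"ty": -5.2,"tz": -1.2,"twist": -3,"hand": -1},
  {"tx": 6.2,"ty": -7,"tz": -1.2,"twist": -4,"hand": -1},
  {"tx": 7.8,"ty": -8.9,"tz": -1.2,"twist": -5,"hand": -1},
  {"tx": 9.4,"ty": -10.7,"tz": -1.2,"twist": -6,"hand": -1},
  {"tx": 11,"ty": -12.5,"tz": -1.2,"twist": -7,"hand": -1},
  {"tx": 12.6,"ty": -14.3,"tz": -1.2,"twist": -8,"hand": -1},
  {"tx": 14.2,"ty": -16.1,"tz": -1.2,"twist": -9,"hand": -1},
  {"tx": 15.8,"ty": -18,"tz": -1.2,"twist": -10.2,"hand": -1},
  {"tx": 17.4,"ty": -19.8,"tz": -1.2,"twist": -10.2,"hand": -1},
  {"tx": 18,"ty": -20.5,"tz": -1.2,"twist": -10.2,"hand": -1},
])

```text
time: 2.7
tool_pos: [464.0, 28.7, 224.2]
eef_rot: [0.0, 0.774, 0.634, 0.0]
wrist_force: [-0.2, -0.5, 0.7]
opening: 85.4
```

Request:
jog_arm([
  {"tx": 2.2,"ty": 0.5},
  {"tx": 4.5,"ty": 1},
  {"tx": 6.8,"ty": 1.6},
  {"tx": 9,"ty": 2.1},
  {"tx": 9,"ty": 2.1,"tz": 1.2},
  {"tx": 9,"ty": 2.1,"tz": 2.4},
  {"tx": 9,"ty": 2.1,"tz": 2.6},
  {"tx": 9,"ty": 2.1,"tz": 2.6},
])

```text
invalid input
```

```bash
python3 - <<'E'
from h import *
s=robot.get_state();print(s["tool_pos"].round(1))
o=[]
for n in("side","top"):
    im=robot.snapshot(n);cv2.imwrite(f"pics/{n}1.png",im)
    x,y=cams[n].px(s["tool_pos"])[0].astype(int);print(n,x,y)
    c=im[max(y-60,0):y+70,max(x-80,0):x+80];o.append(cv2.resize(c,(640,520))[:, :])
cv2.imwrite("pics/g1.png",cv2.resize(np.hstack(o),(800,325)))
E
```

```text
[464.   28.7 224.2]
side 348 214
top 249 257
```

View pics/g1.png

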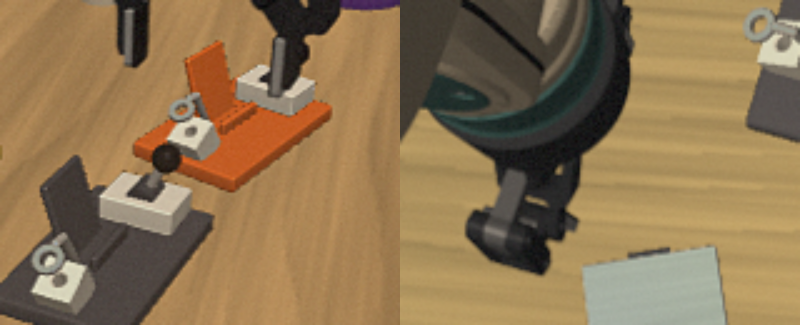

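The move was refused because rows seem to need every field. The arm is still at (464,29), so that crop shows only the gripper in mid-air. Resending with every field.

Request:
jog_arm([
  {"tx": 2.2,"ty": 0.5,"tz": 0,"twist": 0,"hand": -1},
  {"tx": 4.5,"ty": 1,"tz": 0,"twist": 0,"hand": -1},
  {"tx": 6.8,"ty": 1.6,"tz": 0,"twist": 0,"hand": -1},
  {"tx": 9,"ty": 2.1,"tz": 0,"twist": 0,"hand": -1},
  {"tx": 9,"ty": 2.1,"tz": 1.3,"twist": 0,"hand": -1},
  {"tx": 9,"ty": 2.1,"tz": 2.6,"twist": 0,"hand": -1},
  {"tx": 9,"ty": 2.1,"tz": 2.6,"twist": 0,"hand": -1},
])

```text
time: 3.68
tool_pos: [557.0, 233.9, 155.9]
eef_rot: [-0.001, 0.775, 0.632, -0.003]
wrist_force: [0.1, -0.5, -0.2]
opening: 85.3
```

```bash
python3 - <<'E'
from h import *
s=robot.get_state();print(s["tool_pos"].round(1))
o=[]
for n in("side","top"):
    im=robot.snapshot(n);cv2.imwrite(f"pics/{n}2.png",im)
    x,y=cams[n].px(s["tool_pos"])[0].astype(int);print(n,x,y)
    c=im[max(y-60,0):y+70,max(x-80,0):x+80];o.append(cv2.resize(c,(640,520))[:, :])
cv2.imwrite("pics/g2.png",cv2.resize(np.hstack(o),(800,325)))
E
```

```text
[557.  233.9 155.9]
side 248 324
top 134 197
```

View pics/g2.png

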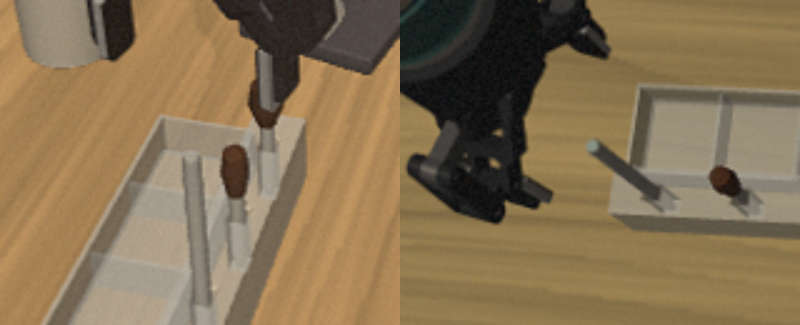

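The fingers look about 80 mm higher than the reported TCP. Before descending, I'll check against the first picture and the current one.

```bash
python3 - <<'E'
from h import *
s=robot.get_state();print(s["time"],s["tool_pos"].round(1),s["joint_positions"].round(3))
R=np.array([[.198,.98,0],[.98,-.198,0],[0,0,-1.]]).T  # cols tool axes
t=s["tool_pos"]
print("init side", [cams["side"].px([185+a*.296,-597-a*.955,z])[0].round(0).tolist() for a in(-43,43) for z in(194,207,280)])
o=[]
for n in("side","top"):
    im=robot.snapshot(n);x0,y0=(150,210) if n=="side" else (60,120);S=2.8
    c=cv2.resize(im[y0:y0+150,x0:x0+140],None,fx=S,fy=S,interpolation=cv2.INTER_CUBIC)
    for a in(-43,43):
        for dz,col in((0,(0,0,255)),(13,(0,255,255)),(85,(0,255,0))):
            P=t+R@np.array([0,a,-dz]);q=(cams[n].px(P)[0]-[x0,y0])*S;cv2.circle(c,tuple(q.astype(int).tolist()),4,col,2)
    o.append(c)
cv2.imwrite("pics/g3.png",np.hstack(o))
E
```

```text
3.775 [560.  234.9 159.7] [ 0.291  0.264 -0.116  1.191 -0.     2.065]
init side [[503.0, 130.0], [504.0, 125.0], [511.0, 95.0], [490.0, 119.0], [491.0, 115.0], [497.0, 86.0]]
```

View pics/g3.png

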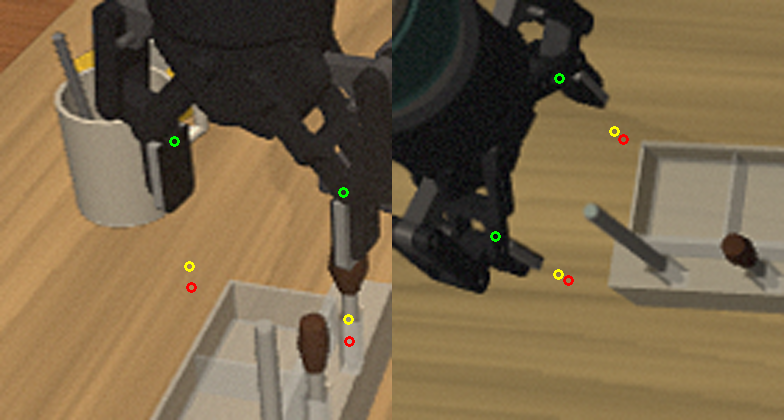

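```bash
cat >> h.py <<'E'
def tri(ps,pt):
    r=least_squares(lambda X:np.concatenate([cams["side"].px(X)[0]-ps,cams["top"].px(X)[0]-pt]),[560,0,100.])
    return r.x,np.abs(r.fun).max()
E
python3 - <<'E'
from h import *
print(tri((272.5,303.6),(112.9,214.6)),tri((208.9,284.3),(136.1,156.8)))
print(tri((245.7,325),(130.5,195)), "stylus top")
E
```

```text
(array([518.38118852, 240.09639218, 202.71566279]), np.float64(2.068868050590112)) (array([610.84392527, 221.92995626, 201.10524084]), np.float64(2.226921247285219))
(array([559.17489285, 239.04084192, 158.53955109]), np.float64(0.2745122389752339)) stylus top
```

Triangulated fingertips are at z≈202 with the TCP reported at 160, expected about 173 when open. I'll descend in a way that works for either reading, close, and measure what is held.

Request:
jog_arm([
  {"tx": 0.2,"ty": 0,"tz": 0.6,"twist": 0,"hand": -1},
  {"tx": 0.2,"ty": 0,"tz": 1.2,"twist": 0,"hand": -1},
  {"tx": 0.2,"ty": 0,"tz": 1.8,"twist": 0,"hand": -1},
  {"tx": 0.2,"ty": 0,"tz": 2.4,"twist": 0,"hand": -1},
  {"tx": 0.2,"ty": 0,"tz": 2.4,"twist": 0,"hand": -1},
  {"tx": 0.2,"ty": 0,"tz": 2.4,"twist": 0,"hand": -1},
])

```text
time: 4.62
tool_pos: [560.9, 240.7, 99.1]
eef_rot: [0.0, 0.775, 0.632, 0.0]
wrist_force: [0.2, 0.1, 0.2]
opening: 85.5
```

```bash
cat >> h.py <<'E'
def shot(name,boxes,S=2.8,pts=()):
    o=[]
    for n,(x0,y0,w,hh) in boxes.items():
        im=robot.snapshot(n);cv2.imwrite(f"pics/raw_{name}_{n}.png",im)
        c=cv2.resize(im[y0:y0+hh,x0:x0+w],None,fx=S,fy=S,interpolation=cv2.INTER_CUBIC)
        for P,col in pts:
            q=(cams[n].px(P)[0]-[x0,y0])*S;cv2.circle(c,tuple(q.astype(int).tolist()),3,col,1)
        o.append(c)
    cv2.imwrite(f"pics/{name}.png",np.hstack(o))
E
python3 - <<'E'
from h import *
s=robot.get_state();print(s["time"],s["tool_pos"].round(1),s["wrist_force"].round(1))
t=s["tool_pos"]
shot("g4",{"side":(180,250,140,150),"top":(80,130,140,150)},2.8,[(t,(0,0,255)),(t+[0,0,19],(0,255,0))])
E
```

```text
4.625 [560.9 240.7  99.1] [0.2 0.1 0.2]
```

View pics/g4.png

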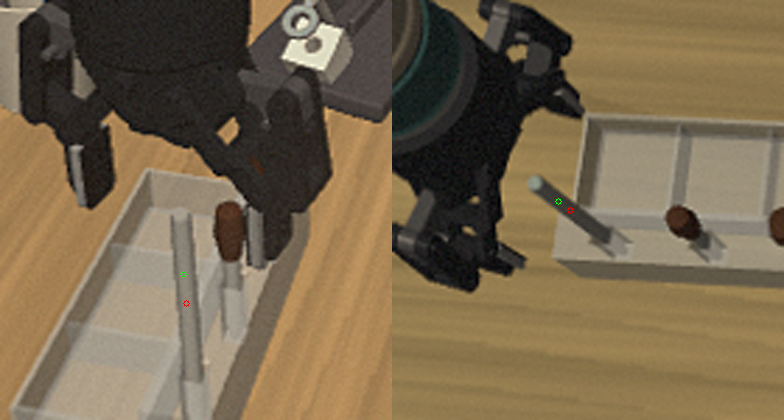

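The picture again shows the open tips at z≈143, against a reported TCP of 99. The rod is centred between the jaws, and the brush is clear. I go 10 mm lower, which leaves a sound grasp on either reading, and close.

Request:
jog_arm([
  {"tx": 0,"ty": 0,"tz": 0.4,"twist": 0,"hand": -1},
  {"tx": 0,"ty": 0,"tz": 0.4,"twist": 0,"hand": 0.2},
  {"tx": 0,"ty": 0,"tz": 0.4,"twist": 0,"hand": 0.6},
  {"tx": 0,"ty": 0,"tz": 0.4,"twist": 0,"hand": 1},
  {"tx": 0,"ty": 0,"tz": 0.4,"twist": 0,"hand": 1},
  {"tx": 0,"ty": 0,"tz": 0.4,"twist": 0,"hand": 1},
  {"tx": 0,"ty": 0,"tz": 0.4,"twist": 0,"hand": 1},
  {"tx": 0,"ty": 0,"tz": 0.4,"twist": 0,"hand": 1},
], squeeze=30)

```text
time: 5.72
tool_pos: [560.8, 240.7, 89.2]
eef_rot: [0.0, 0.775, 0.632, 0.0]
wrist_force: [0.1, -0.2, 2.4]
opening: 9.1
```

```bash
python3 - <<'E'
from h import *
s=robot.get_state();print(s["time"],s["tool_pos"].round(1),s["wrist_force"].round(1),s["opening"])
t=s["tool_pos"]
shot("g5",{"side":(180,250,140,150),"top":(80,130,140,150)},2.8,[(t,(0,0,255)),(t+[0,0,19],(0,255,0))])
E
```

```text
5.725 [560.8 240.7  89.2] [ 0.1 -0.2  2.4] 9.05275152989351
```

View pics/g5.png

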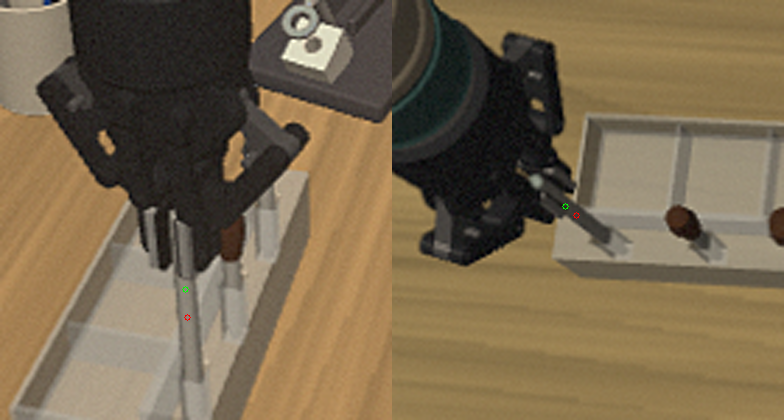

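Opening is 9.1 mm, so the rod is between the pads. The side crop shows tips at about px (185,270), z≈120, with the rod passing between the jaws. I lift so about 8 mm of tip stays in the slot, then lean halfway and measure.

Request:
jog_arm([
  {"tx": 0,"ty": 0,"tz": -0.5,"twist": 0,"hand": 1},
  {"tx": 0,"ty": 0,"tz": -1,"twist": 0,"hand": 1},
  {"tx": 0,"ty": 0,"tz": -1.44,"twist": 0,"hand": 1},
  {"tx": 0,"ty": 0,"tz": -1.44,"twist": 0,"hand": 1},
  {"tx": 0.5,"ty": 0,"tz": -1.42,"twist": 0,"hand": 1},
  {"tx": 0.9,"ty": 0,"tz": -1.37,"twist": 0,"hand": 1},
  {"tx": 1.36,"ty": 0,"tz": -1.27,"twist": 0,"hand": 1},
  {"tx": 1.36,"ty": 0,"tz": -1.27,"twist": 0,"hand": 1},
])

```text
time: 6.82
tool_pos: [567.7, 275.0, 120.3]
eef_rot: [0.0, 0.774, 0.633, -0.0]
wrist_force: [0.8, -0.8, 1.6]
opening: 8.8
```

```bash
cat >> h.py <<'E'
def rod(guess,save=None):
    """fit tip X & lean angles from stylus masks' axis lines; prints mask ends"""
    L={}
    for n in("side","top"):
        im=robot.snapshot(n)
        if save:cv2.imwrite(f"pics/raw_{save}_{n}.png",im)
        ds=robot.masks_of("stylus",n)
        best=None
        for d in ds:
            ys,xs=np.nonzero(d["region"]);P=np.c_[xs,ys].astype(float);q=cams[n].px(guess)[0]
            dist=np.abs(P-q).sum(1).min();print(n,round(d["conf"],2),len(P),"d",round(dist,1))
            if dist<25 and best is None:best=P
        if best is None:continue
        c=best.mean(0);v=np.linalg.svd(best-c,full_matrices=False)[2][0];k=(best-c)@v
        e=[c+v*k.min(),c+v*k.max()];print(n,"ends",np.round(e,1).tolist());L[n]=(c,v,e)
    return L
def plane(n,c,v):
    C=cams[n];u=cv2.undistortPoints(np.array([[c-20*v],[c+20*v]]),C.K,C.D)[:,0]
    r=(C.R.T@np.c_[u,[1,1]].T).T;m=np.cross(r[0],r[1]);return m/np.linalg.norm(m),C.o
def line(L):
    (m1,o1),(m2,o2)=[plane(n,L[n][0],L[n][1]) for n in("side","top")]
    d=np.cross(m1,m2);d/=np.linalg.norm(d);d*=np.sign(d[2])
    P=np.linalg.solve([m1,m2,[0,0,1]],[m1@o1,m2@o2,100.]);return P,d
E
python3 - <<'E'
from h import *
s=robot.get_state();print(s["time"],s["tool_pos"].round(1),s["wrist_force"].round(1),s["opening"])
L=rod([559,245,60],"t1");P,d=line(L);print("at z=100",P.round(1),"dir",d.round(3),"lean",np.degrees(np.arccos(d[2])).round(1))
E
```

```text
6.825 [567.7 275.  120.3] [ 0.8 -0.8  1.6] 8.807526723796013
side 0.53 275 d 0.8
side ends [[234.5, 347.9], [247.8, 385.1]]
top 0.86 375 d 0.6
top ends [[100.5, 181.2], [156.5, 213.9]]
at z=100 [564.6 253.9 100. ] dir [0.046 0.225 0.973] lean 13.3
```

Lean is 13.3° in the right plane (direction ratio .046:.225, matching the stand's y). Continuing to 30°.

Request:
jog_arm([
  {"tx": 0.45,"ty": 0,"tz": 0.13,"twist": 0,"hand": 1},
  {"tx": 0.9,"ty": 0,"tz": 0.32,"twist": 0,"hand": 1},
  {"tx": 1.36,"ty": 0,"tz": 0.55,"twist": 0,"hand": 1},
  {"tx": 1.36,"ty": 0,"tz": 0.55,"twist": 0,"hand": 1},
  {"tx": 1.36,"ty": 0,"tz": -0.5,"twist": 0,"hand": 1},
  {"tx": 1.36,"ty": 0,"tz": -2.2,"twist": 0,"hand": 1},
  {"tx": 1.36,"ty": 0,"tz": -4,"twist": 0,"hand": 1},
  {"tx": 1.36,"ty": 0,"tz": -4,"twist": 0,"hand": 1},
])

```text
time: 8.02
tool_pos: [576.8, 309.2, 225.5]
eef_rot: [0.0, 0.775, 0.632, 0.004]
wrist_force: [0.0, 1.2, -0.5]
opening: 9.0
```

```bash
cat >> h.py <<'E'
def onray(P,d,n,q): # s along line nearest pixel q
    return P+d*least_squares(lambda s:cams[n].px(P+d*s[0])[0]-q,[0.]).x[0]
E
python3 - <<'E'
from h import *
s=robot.get_state();print(s["time"],s["tool_pos"].round(1),s["wrist_force"].round(1),s["opening"])
g=s["tool_pos"]+[0,-40,0]
L=rod(g,"t2");P,d=line(L);print("at z=100",P.round(1),"dir",d.round(3),"lean",np.degrees(np.arccos(d[2])).round(1))
for n in L:
    for e in L[n][2]:print(n,onray(P,d,n,e).round(1))
E
```

```text
8.025 [576.8 309.2 225.5] [ 0.   1.2 -0.5] 9.009698432651605
side 0.78 323 d 0.4
side ends [[213.7, 291.1], [241.0, 322.0]]
top 0.64 588 d 5.2
top ends [[41.9, 150.2], [130.6, 194.8]]
at z=100 [553.9 209.  100. ] dir [0.1   0.472 0.876] lean 28.9
side [571.2 290.6 251.4]
side [561.8 246.4 169.3]
top [575.4 310.3 287.9]
top [560.4 239.7 157. ]
```

Lean is 28.9° along (.100,.472,.876), against the wanted (.101,.490,.866). That's about 1° off. Tip is at about (560,240,157), and the measured length of 149 mm agrees. I'm carrying it to a point on the holder axis about 30 mm above the eyelet.

Request:
jog_arm([
  {"tx": -1,"ty": 0.3,"tz": 0,"twist": 0,"hand": 1},
  {"tx": -2.6,"ty": 0.8,"tz": 0,"twist": 0,"hand": 1},
  {"tx": -4.2,"ty": 1.3,"tz": 0,"twist": 0,"hand": 1},
  {"tx": -5.8,"ty": 1.8,"tz": 0,"twist": 0,"hand": 1},
  {"tx": -7.4,"ty": 2.4,"tz": 0,"twist": 0,"hand": 1},
  {"tx": -9,"ty": 2.9,"tz": 0.5,"twist": 0,"hand": 1},
  {"tx": -9.9,"ty": 3.2,"tz": 1.3,"twist": 0,"hand": 1},
  {"tx": -10.2,"ty": 3.25,"tz": 2,"twist": 0,"hand": 1},
  {"tx": -10.2,"ty": 3.25,"tz": 2.16,"twist": 0,"hand": 1},
  {"tx": -10.2,"ty": 3.25,"tz": 2.16,"twist": 0,"hand": 1},
])

```text
time: 9.48
tool_pos: [602.2, 42.2, 166.1]
eef_rot: [-0.001, 0.774, 0.633, -0.0]
wrist_force: [-0.6, -0.0, -0.4]
opening: 8.8
```

```bash
python3 - <<'E'
from h import *
p=[564.7,-145.9,-.203];o,A=holder(p)
s=robot.get_state();print(s["time"],s["tool_pos"].round(1),s["wrist_force"].round(1),s["opening"])
g=[590,-26,103]
L=rod(g,"t3");P,d=line(L);print("at z=100",P.round(1),"dir",d.round(3),"lean",np.degrees(np.arccos(d[2])).round(1))
for n in L:
    for e in L[n][2]:print(n,onray(P,d,n,e).round(1))
out=[];S=4
for n,(x0,y0) in (("side",(250,190)),("top",(265,165))):
    im=cv2.imread(f"pics/raw_t3_{n}.png");c=cv2.resize(im[y0:y0+115,x0:x0+98],None,fx=S,fy=S,interpolation=cv2.INTER_CUBIC)
    for rr,z in((6.5,62),(13,62),(6,26)):draw(c,n,ring(p,rr,z),(0,0,255),S,x0,y0)
    draw(c,n,[o+A[:,2]*62,o+A[:,2]*150],(0,255,0),S,x0,y0);out.append(c)
cv2.imwrite("pics/t3.png",np.hstack(out))
E
```

```text
9.475 [602.2  42.2 166.1] [-0.6 -0.  -0.4] 8.75503200529949
top 0.93 312 d 0.8
top ends [[257.0, 164.3], [302.1, 198.8]]Traceback (most recent call last):
  File "<stdin>", line 5, in <module>
  File "h.py", line 57, in line
    (m1,o1),(m2,o2)=[plane(n,L[n][0],L[n][1]) for n in("side","top")]
                             ~^^^
KeyError: 'side'
```

```bash
cat > ov.py <<'E'
from h import *
def ov(raw,p,tip=None,d=None):
    o,A=holder(p);out=[];S=4
    for n,(x0,y0) in (("side",(250,190)),("top",(265,165))):
        im=cv2.imread(f"pics/raw_{raw}_{n}.png");c=cv2.resize(im[y0:y0+115,x0:x0+98],None,fx=S,fy=S,interpolation=cv2.INTER_CUBIC)
        for rr,z in((6.5,62),(13,62),(6,26)):draw(c,n,ring(p,rr,z),(0,0,255),S,x0,y0)
        draw(c,n,[o+A[:,2]*62,o+A[:,2]*150],(0,255,0),S,x0,y0)
        if tip is not None:draw(c,n,[tip,tip+150*d],(255,0,255),S,x0,y0)
        out.append(c)
    cv2.imwrite(f"pics/{raw}_ov.png",np.hstack(out))
E
python3 - <<'E'
from ov import *
d=np.array([.1,.472,.876]);ov("t3",[564.7,-145.9,-.203],np.array([585.8,-27.3,97.6]),d)
E
```

```text
(no output)
```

View pics/t3_ov.png

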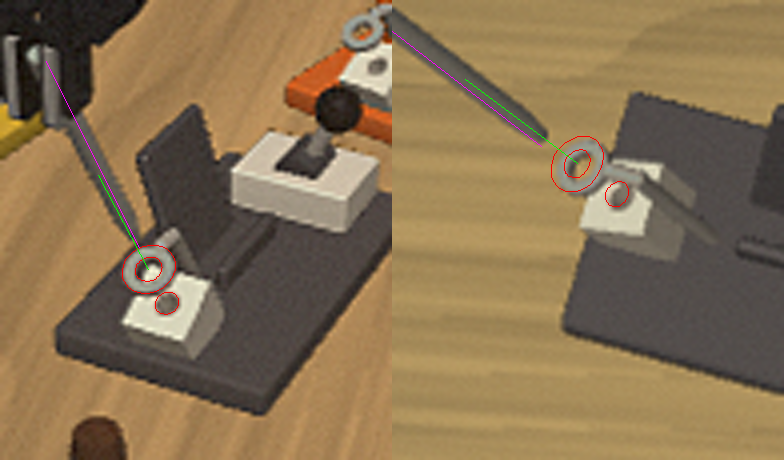

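The rod hangs in the jaws, with its tip at side crop (134,239) and top crop (546,136), just beyond the eyelet. Ring overlays agree with the real ring (side (149,270), top (580,166)) to within about 1 mm. I triangulate the tip and work out the correction.

```bash
python3 - <<'E'
from ov import *
sd=lambda x,y:np.array([x/4+250,y/4+190]);tp=lambda x,y:np.array([(x-392)/4+265,y/4+165])
tip,e=tri(sd(134,239),tp(546,136));print("tip",tip.round(1),e)
L={"side":(sd(114,200),(sd(114,200)-sd(73,120))/22.),"top":(tp(545,134),np.array([45.1,34.5])/57)}
for k in L:L[k]=(L[k][0],L[k][1]/np.linalg.norm(L[k][1]))
P,d=line(L);print("line z100",P.round(1),d.round(3),np.degrees(np.arccos(d[2])))
rc,e=tri(sd(149.5,270),tp(580,166));p=[564.4,-146.3,-.203];o,A=holder(p);print("ring",rc.round(1),e,(o+62*A[:,2]).round(1))
for t in(tip,):
    h=A.T@(t-o);print("tip in holder",h.round(1)); print("dir in holder",(A.T@d).round(3))
E
```

```text
tip [589.5 -29.2 100.6] 0.22013491415458475
line z100 [589.6 -30.5 100. ] [0.096 0.483 0.87 ] 29.52049295340591
ring [585.8 -43.3  74.3] 0.15249820639070322 [585.8 -42.5  75.7]
tip in holder [ 0.9 -0.6 90.4]
dir in holder [-0.004 -0.008  1.   ]
```

Tip in the holder frame is (0.9, −0.6, 90.4) mm, with direction within 0.5° of the axis. Inserting the first 55 mm along the axis, with that small correction.

Request:
jog_arm([
  {"tx": -0.1,"ty": -0.03,"tz": 0.2,"twist": 0,"hand": 1},
  {"tx": -0.28,"ty": -0.03,"tz": 0.52,"twist": 0,"hand": 1},
  {"tx": -0.43,"ty": -0.03,"tz": 0.78,"twist": 0,"hand": 1},
  {"tx": -0.58,"ty": -0.03,"tz": 1.04,"twist": 0,"hand": 1},
  {"tx": -0.73,"ty": -0.03,"tz": 1.3,"twist": 0,"hand": 1},
  {"tx": -0.88,"ty": -0.03,"tz": 1.56,"twist": 0,"hand": 1},
  {"tx": -1.08,"ty": -0.03,"tz": 1.9,"twist": 0,"hand": 1},
  {"tx": -1.08,"ty": -0.03,"tz": 1.9,"twist": 0,"hand": 1},
])

```text
time: 10.68
tool_pos: [596.3, 14.6, 118.3]
eef_rot: [-0.0, 0.775, 0.632, -0.0]
wrist_force: [0.6, 0.3, -0.7]
opening: 8.6
```

```bash
python3 - <<'E'
from ov import *
s=robot.get_state();print(s["time"],s["tool_pos"].round(1),s["wrist_force"].round(1),s["wrist_torque"].round(2),s["opening"])
for n in("side","top"):cv2.imwrite(f"pics/raw_t4_{n}.png",robot.snapshot(n))
ov("t4",[564.4,-146.3,-.203])
E
```

```text
10.675 [596.3  14.6 118.3] [ 0.6  0.3 -0.7] [ 0.04 -0.17  0.05] 8.563829605157434
```

View pics/t4_ov.png

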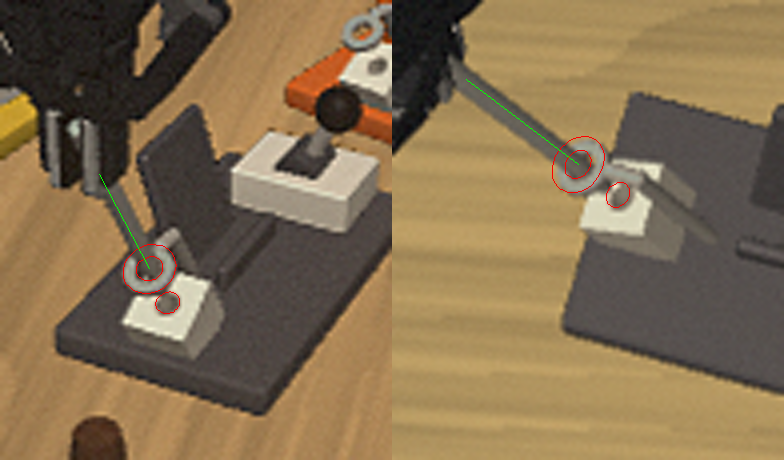

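The rod runs through the eyelet in both views (side (148,268), top (578,165)) with force near zero. Going on to about 1 mm above the floor.

Request:
jog_arm([
  {"tx": -0.1,"ty": 0,"tz": 0.18,"twist": 0,"hand": 1},
  {"tx": -0.22,"ty": 0,"tz": 0.38,"twist": 0,"hand": 1},
  {"tx": -0.34,"ty": 0,"tz": 0.59,"twist": 0,"hand": 1},
  {"tx": -0.46,"ty": 0,"tz": 0.8,"twist": 0,"hand": 1},
  {"tx": -0.58,"ty": 0,"tz": 1,"twist": 0,"hand": 1},
  {"tx": -0.66,"ty": 0,"tz": 1.14,"twist": 0,"hand": 1},
  {"tx": -0.68,"ty": 0,"tz": 1.18,"twist": 0,"hand": 1},
  {"tx": -0.68,"ty": 0,"tz": 1.18,"twist": 0,"hand": 1},
])

```text
time: 11.78
tool_pos: [593.2, -1.9, 89.7]
eef_rot: [0.0, 0.775, 0.632, -0.0]
wrist_force: [1.2, 0.0, -2.2]
opening: 8.7
```

Request:
jog_arm([
  {"tx": -0.03,"ty": 0,"tz": 0.05,"twist": 0,"hand": 1},
  {"tx": -0.05,"ty": 0,"tz": 0.09,"twist": 0,"hand": 1},
  {"tx": -0.05,"ty": 0,"tz": 0.09,"twist": 0,"hand": 1},
])

```text
time: 12.15
tool_pos: [593.0, -3.0, 87.5]
eef_rot: [0.0, 0.775, 0.632, 0.0]
wrist_force: [1.7, 0.8, -0.6]
opening: 8.6
```

```bash
python3 - <<'E'
from ov import *
s=robot.get_state();print(s["time"],s["tool_pos"].round(1),s["wrist_force"].round(1),s["opening"])
o,A=holder([564.4,-146.3,-.203]);print("seated top px",cams["top"].px(o+150*A[:,2]),cams["side"].px(o+150*A[:,2]))
E
```

```text
12.15 [593.   -3.   87.5] [ 1.7  0.8 -0.6] 8.553808016861922
seated top px [[283.65410341 184.95907917]] [[274.91759022 233.74592812]]
```

No hard contact yet, so the tip is within a few mm of the floor. Releasing so it drops, then retreating straight up.

Request:
jog_arm([
  {"tx": 0,"ty": 0,"tz": 0,"twist": 0,"hand": 0.6},
  {"tx": 0,"ty": 0,"tz": 0,"twist": 0,"hand": 0},
  {"tx": 0,"ty": 0,"tz": 0,"twist": 0,"hand": -0.5},
  {"tx": 0,"ty": 0,"tz": 0,"twist": 0,"hand": -1},
  {"tx": 0,"ty": 0,"tz": 0,"twist": 0,"hand": -1},
  {"tx": 0,"ty": 0,"tz": -1,"twist": 0,"hand": -1},
  {"tx": 0,"ty": 0,"tz": -2.5,"twist": 0,"hand": -1},
  {"tx": 0,"ty": 0,"tz": -4.4,"twist": 0,"hand": -1},
  {"tx": 3,"ty": 0,"tz": -4.4,"twist": 0,"hand": -1},
  {"tx": 3,"ty": 0,"tz": -4.4,"twist": 0,"hand": -1},
])

```text
time: 13.4
tool_pos: [608.9, 72.9, 198.6]
eef_rot: [0.0, 0.774, 0.633, 0.001]
wrist_force: [0.0, -0.2, -0.1]
opening: 85.1
```

```bash
python3 - <<'E'
from ov import *
s=robot.get_state();print(s["time"],s["tool_pos"].round(1),s["wrist_force"].round(1),s["opening"])
p=[564.4,-146.3,-.203];o,A=holder(p)
L=rod(o+100*A[:,2],"t5")
if len(L)==2:
    P,d=line(L);h=A.T@(P-o);dh=A.T@d;print("dir in holder",dh.round(3),"xy at z=100",(h-dh*(h[2]-100)/dh[2]).round(1))
    for n in L:
        for e in L[n][2]:print(n,(A.T@(onray(P,d,n,e)-o)).round(1))
E
```

```text
13.4 [608.9  72.9 198.6] [ 0.  -0.2 -0.1] 85.12202272046167
side 0.57 155 d 0.7
side ends [[271.7, 235.6], [292.7, 267.2]]
top 0.51 232 d 0.6
top ends [[281.3, 184.6], [323.3, 214.9]]
dir in holder [0.008 0.056 0.998] xy at z=100 [  0.9   4.3 100. ]
side [  1.3   7.4 155.4]
side [ 0.2 -0.2 19. ]
top [  1.2   7.  147.6]
top [ 0.2 -0.2 19.5]
```

```bash
python3 - <<'E'
from ov import *
p=[564.4,-146.3,-.203];o,A=holder(p);d=A@np.array([.008,.05,.998]);q=A@np.array([1,0,0]);v=np.cross(d,q)
S=7;out=[]
for n,(x0,y0) in (("side",(252,222)),("top",(272,170))):
    im=cv2.imread(f"pics/raw_t5_{n}.png");c=cv2.resize(im[y0:y0+60,x0:x0+56],None,fx=S,fy=S,interpolation=cv2.INTER_CUBIC)
    a=np.linspace(0,6.3,40)
    for dz,col in((0,(0,0,255)),(8,(0,255,255))):
        draw(c,n,[o+d*(150+dz)+5*(q*np.cos(t)+v*np.sin(t)) for t in a],col,S,x0,y0)
    out.append(c)
cv2.imwrite("pics/t5.png",np.hstack(out))
E
```

```text
(no output)
```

View pics/t5.png

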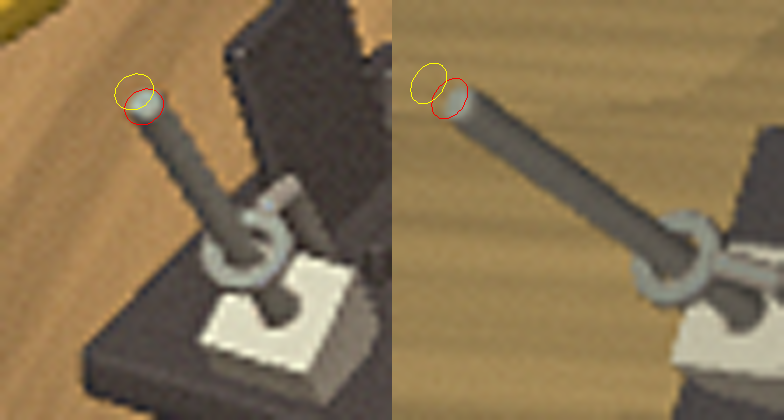

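The stylus is through the eyelet. Its top end matches the model at exactly full depth (red circle at side (144,106) and top (450,98)), so it's seated. Now I bring the shut gripper to the front of the toggle ball.

Request:
jog_arm([
  {"tx": -1.6,"ty": -0.4,"tz": 0,"twist": 0,"hand": 0},
  {"tx": -3.5,"ty": -0.9,"tz": 0,"twist": 0,"hand": 1},
  {"tx": -5.5,"ty": -1.4,"tz": 0,"twist": 0,"hand": 1},
  {"tx": -7.5,"ty": -1.9,"tz": 0,"twist": 0,"hand": 1},
  {"tx": -9.5,"ty": -2.4,"tz": 0,"twist": 0,"hand": 1},
  {"tx": -11.2,"ty": -2.9,"tz": 0,"twist": 0,"hand": 1},
  {"tx": -11.7,"ty": -3,"tz": 0,"twist": 0,"hand": 1},
  {"tx": -11.7,"ty": -3,"tz": 1.5,"twist": 0,"hand": 1},
  {"tx": -11.7,"ty": -3,"tz": 3,"twist": 0,"hand": 1},
  {"tx": -11.7,"ty": -3,"tz": 4.5,"twist": 0,"hand": 1},
  {"tx": -11.7,"ty": -3,"tz": 6,"twist": 0,"hand": 1},
  {"tx": -11.7,"ty": -3,"tz": 6,"twist": 0,"hand": 1},
])

```text
time: 15.1
tool_pos: [472.4, -199.0, 44.4]
eef_rot: [-0.004, 0.775, 0.632, -0.001]
wrist_force: [-0.3, 0.1, 0.7]
opening: -0.0
```

```bash
python3 - <<'E'
from ov import *
s=robot.get_state();t=s["tool_pos"];print(s["time"],t.round(1),s["wrist_force"].round(1),s["opening"])
p=np.array([564.4,-146.3,-.203]);print("tcp local",(Rz(-p[2])@(t-[p[0],p[1],0])).round(1))
b=np.array([p[0],p[1],0])+Rz(p[2])@[-26.6,-68,79.5]
shot("sw",{"side":(290,150,120,120),"top":(350,185,120,120)},3.3,[(t,(0,0,255)),(t+[0,0,31],(0,255,0)),(b,(255,255,0))])
E
```

```text
15.1 [ 472.4 -199.    44.4] [-0.3  0.1  0.7] -0.026544573824040147
tcp local [-79.5 -70.2  44.4]
```

View pics/sw.png

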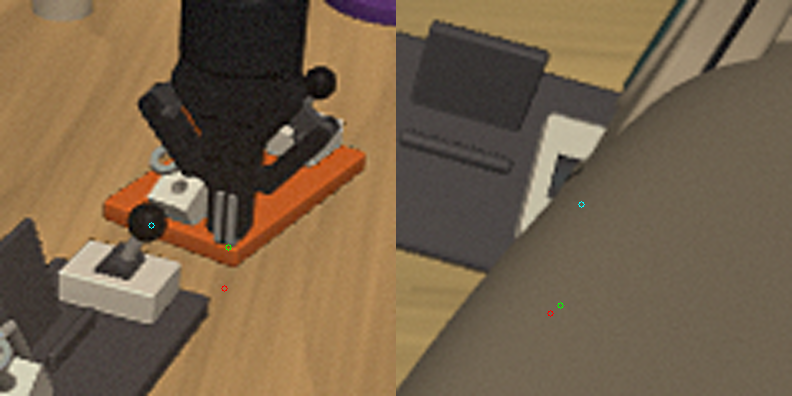

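The fingertips sit at the green mark, beside and in front of the ball (side (151,225)). The fingers are level with the ball and the knuckles are well above it. Pushing along the stand's +x.

Request:
jog_arm([
  {"tx": 0.08,"ty": 0.5,"tz": 0,"twist": 0,"hand": 1},
  {"tx": 0.08,"ty": 0.9,"tz": 0,"twist": 0,"hand": 1},
  {"tx": 0.08,"ty": 1.3,"tz": 0,"twist": 0,"hand": 1},
  {"tx": 0.08,"ty": 1.7,"tz": 0,"twist": 0,"hand": 1},
  {"tx": 0.08,"ty": 2,"tz": 0,"twist": 0,"hand": 1},
  {"tx": 0.08,"ty": 2.3,"tz": 0,"twist": 0,"hand": 1},
  {"tx": 0.08,"ty": 2.3,"tz": 0,"twist": 0,"hand": 1},
])

```text
time: 16.08
tool_pos: [536.1, -212.2, 50.7]
eef_rot: [0.003, 0.775, 0.632, 0.001]
wrist_force: [-0.2, -0.9, -0.4]
opening: 0.1
```

```bash
cat > sw.py <<'E'
from ov import *
s=robot.get_state();t=s["tool_pos"];print(s["time"],t.round(1),s["wrist_force"].round(1))
p=np.array([564.4,-146.3,-.203]);T=np.array([p[0],p[1],0]);print("tcp local",(Rz(-p[2])@(t-T)).round(1))
for n in("side","top"):
    im=robot.snapshot(n);cv2.imwrite(f"pics/sw_{n}.png",im)
    for d in robot.mark_of("switch_tip",n):
        l=Rz(-p[2])@(np.array(d["location"])-T)
        if abs(l[1]+68)<25 and abs(l[0])<60:print(n,round(d["conf"],2),l.round(1))
# dark blob centroid in side, seeded by model ball positions
im=cv2.imread("pics/sw_side.png")
def score(th):
    c=T+Rz(p[2])@np.array([-5+45*np.sin(th-.5),-68,40+45*np.cos(th-.5)])
    q=cams["side"].px(c)[0];m=np.zeros(im.shape[:2],np.uint8);m2=m.copy()
    cv2.circle(m,tuple(q.round().astype(int).tolist()),5,1,-1);return im[m>0].mean()
print([(th,round(score(th))) for th in(0,.2,.4,.6,.8,.9,1.,1.1)])
E
python3 sw.py
```

```text
16.075 [ 536.1 -212.2   50.7] [-0.2 -0.9 -0.4]
tcp local [-14.4 -70.3  50.7]
side 0.55 [  4.  -65.6  85.5]
[(0, 92), (0.2, 87), (0.4, 69), (0.6, 46), (0.8, 33), (0.9, 49), (1.0, 72), (1.1, 94)]
```

Request:
jog_arm([
  {"tx": 0,"ty": 0.2,"tz": 0,"twist": 0,"hand": 1},
  {"tx": 0,"ty": 0.4,"tz": 0,"twist": 0,"hand": 1},
  {"tx": 0,"ty": 0.4,"tz": 0,"twist": 0,"hand": 1},
  {"tx": 0,"ty": 0.4,"tz": 0,"twist": 0,"hand": 1},
])

```text
time: 16.77
tool_pos: [542.8, -212.7, 47.5]
eef_rot: [0.0, 0.775, 0.632, 0.0]
wrist_force: [-0.0, -0.1, 0.2]
opening: 0.2
```

```bash
python3 sw.py
```

```text
16.775 [ 542.8 -212.7   47.5] [-0.  -0.1  0.2]
tcp local [ -7.8 -69.4  47.5]
side 0.65 [  9.2 -63.2  79. ]
[(0, 93), (0.2, 86), (0.4, 74), (0.6, 68), (0.8, 44), (0.9, 38), (1.0, 34), (1.1, 56)]
```

Request:
jog_arm([
  {"tx": 0,"ty": 0.08,"tz": 0,"twist": 0,"hand": 1},
  {"tx": 0,"ty": 0.16,"tz": 0,"twist": 0,"hand": 1},
  {"tx": 0,"ty": 0.16,"tz": 0,"twist": 0,"hand": 1},
  {"tx": 0,"ty": 0.16,"tz": 0,"twist": 0,"hand": 1},
])

```text
time: 17.48
tool_pos: [546.3, -213.4, 47.4]
eef_rot: [-0.0, 0.775, 0.632, -0.0]
wrist_force: [-0.8, -0.4, -0.1]
opening: -0.2
```

```bash
python3 sw.py
```

```text
17.475 [ 546.3 -213.4   47.4] [-0.8 -0.4 -0.1]
tcp local [ -4.2 -69.3  47.4]
[(0, 92), (0.2, 91), (0.4, 78), (0.6, 71), (0.8, 49), (0.9, 44), (1.0, 33), (1.1, 46)]
```

Request:
jog_arm([
  {"tx": 0,"ty": 0.08,"tz": 0,"twist": 0,"hand": 1},
  {"tx": 0,"ty": 0.12,"tz": 0,"twist": 0,"hand": 1},
  {"tx": 0,"ty": 0.12,"tz": 0,"twist": 0,"hand": 1},
])

```text
time: 18.05
tool_pos: [548.8, -213.8, 47.3]
eef_rot: [-0.0, 0.775, 0.632, -0.0]
wrist_force: [-2.5, -0.7, 0.4]
opening: 0.2
```

Contact force is starting to build (−2.5 N), so the lever is at or near its stop. I back off, rise and measure.

Request:
jog_arm([
  {"tx": 0,"ty": -0.6,"tz": 0,"twist": 0,"hand": 1},
  {"tx": 0,"ty": -2,"tz": 0,"twist": 0,"hand": 1},
  {"tx": 0,"ty": -3.5,"tz": -0.5,"twist": 0,"hand": 1},
  {"tx": 0,"ty": -4.5,"tz": -2,"twist": 0,"hand": 1},
  {"tx": -2,"ty": -5,"tz": -4,"twist": 0,"hand": 1},
  {"tx": -4.5,"ty": -5,"tz": -5,"twist": 0,"hand": 1},
  {"tx": -7,"ty": -5,"tz": -5,"twist": 0,"hand": 1},
  {"tx": -9,"ty": -5,"tz": -5,"twist": 0,"hand": 1},
  {"tx": -9,"ty": -5,"tz": -5,"twist": 0,"hand": 1},
  {"tx": -9,"ty": -5,"tz": -5,"twist": 0,"hand": 1},
])

```text
time: 19.3
tool_pos: [381.1, -408.8, 172.3]
eef_rot: [-0.0, 0.775, 0.632, 0.0]
wrist_force: [0.4, 0.3, 0.1]
opening: -0.2
```

```bash
python3 sw.py; python3 - <<'E'
from ov import *
p=np.array([564.4,-146.3,-.203]);T=np.array([p[0],p[1],0]);o,A=holder(p)
# dark ball in both views: darkest blob near model
cs={}
for n in("side","top"):
    im=cv2.imread(f"pics/sw_{n}.png");g=cv2.GaussianBlur(im.max(2),(3,3),0)
    q=cams[n].px(T+Rz(p[2])@[14,-68,80])[0].astype(int);x,y=q
    m=(g[y-20:y+20,x-20:x+20]<38).astype(np.uint8)
    k,lab,st,ce=cv2.connectedComponentsWithStats(m);i=1+st[1:,4].argmax();print(n,st[i],ce[i]+q-20);cs[n]=ce[i]+q-20
c,e=tri(cs["side"],cs["top"]);l=Rz(-p[2])@(c-T);print("ball local",l.round(1),e,"theta",np.arctan2(l[0]+5,l[2]-40)+.5)
L=rod(o+100*A[:,2],"end")
for q in("mug","tin","brush0"):print(q,[(round(d["conf"],2),np.round(d["location"]).tolist()) for d in robot.mark_of(q,"top")])
E
```

```text
19.3 [ 381.1 -408.8  172.3] [0.4 0.3 0.1]
tcp local [-126.6 -294.1  172.3]
side 0.63 [ 15.4 -64.7  78.3]
top 0.63 [ 14.5 -65.7  78.8]
[(0, 91), (0.2, 91), (0.4, 91), (0.6, 78), (0.8, 53), (0.9, 45), (1.0, 31), (1.1, 36)]
side [15 17  9  9 28] [317.07142857 214.71428571]
top [ 15  13  14  14 139] [412.08633094 223.01438849]
ball local [ 17.9 -68.3  76.8] 0.2715603072755357 theta 1.0568153141887369
side 0.53 136 d 0.7
side ends [[272.1, 236.0], [292.2, 266.9]]
mug [(0.84, [771.0, -23.0, 3.0])]
tin [(0.73, [396.0, 19.0, -2.0]), (0.15, [565.0, 112.0, 12.0])]
brush0 [(0.65, [563.0, 111.0, 10.0]), (0.58, [767.0, -23.0, 4.0]), (0.45, [562.0, 176.0, 7.0])]
```

Toggle reads about 1.0 rad, the stylus is unchanged, and the other things are in place.

```bash
python3 -c "
from cell import robot
print(robot.hand_in())"
```

```text
the job is handed in; nothing more can be done
None
```

I seated the stylus through the eyelet of the dark grey stand and flipped the toggle on, then handed the job in at about 20 s of the allowed 54 s. No verdict was reported.

**How it was done:** The interface can't tilt the tool, so I pivoted the stylus in the pads against the slot mouth until it leaned about 29.5°. I then slid it along the holder's axis, released it and let it drop the last few mm. The toggle was pushed from the front with the shut gripper.

**Last checks:**
- **Stylus:** its top end matched the model of a fully seated stylus in both views. It leaned about 3° within the slack, against the 7° allowed. After the toggle push, its side-view ends had moved less than 0.6 px. The network did not find it in the last top view, so that second check is missing.
- **Toggle:** the ball's position in the two cameras put it at about 1.0 rad.
- **Other things:** the mug, the tin and both brushes were detected within about 3 mm of their first readings.
- **Robot:** clear of everything, with force near zero.

**What disagreed:**
- The fingertips showed about 30 mm higher in the pictures than the reported TCP; I worked from the pictures.
- The stylus masks put its top end at 148 mm (top view) and 155 mm (side view) from the socket floor, against 150 mm when seated. I relied on the overlay instead.

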